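# Finish packing the calibration standards and hold the carrier ready for hand-over

## Robot

A 6-joint arm with a two-finger parallel gripper is mounted at the origin on the work surface. World frame = base frame: x ahead of the robot, y to its left, z up, the work surface at z = 0. Lengths are in m, angles in rad, forces in N, time in s.
With the tool pointing down it reaches from about 0.3 to 0.875 m from the base axis. Payload 6.4 kg.
Tool frame: the origin (TCP) lies on the centre line of the jaws, within the pads' length; the fingertips stand 22 mm ahead of it and the grasp point (between the pads) lies 3 mm ahead of it (robot.finger_overhang is the distance from the TCP to the fingertips, in m); z points along the fingers, y is the line along which they close (so a half turn about z gives the same grasp; the last joint's range is limited). The gripper opens to 85 mm and grips with 20 to 120 N. Pads are 22 mm wide; open, the fingers measure 114 mm over their backs; the gripper's body (76 mm by 85 mm) begins 54 mm behind the grasp point. The pads swing forward as they close: fully open they stand 13 mm farther back than shut.
Start: joints at [-1.392, 0.181, 1.607, -0, 1.354, -0.206], TCP at [0.216, -0.533, 0.253] pointing down, gripper open.
Joint ranges: [-2.99, 2.99], [-0.89, 2.07], [0.3, 2.58], [-1.14, 4.28], [0, 2.63], [-3.12, 3.12]. Speed limits (rad/s): [2.57, 2.57, 3.01, 3.14, 3.14, 3.14].

## Interface

Orientations are given as a rotation vector (axis times angle).
In Python, from plant import robot gives the robot as it stands. The module is installed in compiled form; this text tells all that it offers.
- The arm moves only by the shell command python3 -m inch 'ROWS' [FORCE]. ROWS is JSON, a list of rows, each a list of 5 numbers: the opening, from -1 (shut) to 1 (fully open), then the shift along the tool's x, y, z in units of 0.5 m (1.0 is 0.5 m), then the turn about the tool's z in units of 90 degrees (1.0 is 90 degrees). A call has 1 to 12 rows; each row is the pose to reach, as a shift and turn from the pose commanded when the call began, along the tool's axes at that moment; what a row does not reach only later rows make up. A row lasts 1/12 s, in which the tool goes at most 41.7 mm and 7.16 degrees, less where a joint would pass 70% of its speed; a pose out of reach is approached as far as the arm can. A call with a number of a shift or a turn outside -1 to 1 is refused whole. A call with a gripper value outside its range is refused whole. The fingers move at their own pace and stop on an object; FORCE is the grip in N (left out, the last holds). Time passes only in rows, so rows that repeat a pose let the fingers close. It gives the time, the measured TCP pose, the force, the opening and the grip force at its end, in the units of the state.
- robot.get_obs(): the state, without advancing time (a new reading comes with each control period).
- robot.grab_frame(name): name is "scene" or "side" or "wrist"; returns the picture (480x640x3 uint8, blue, green, red); there is no depth.
- robot.camera_info(name): a dict with "camera_matrix" (3x3 intrinsics, pixels), "R" (3x3) and "t" (3): a world point X has camera coordinates R X + t. Camera axes: x right, y down, z forward; pixel columns grow to the right and rows downward; lengths in m; the calibration is good to about 2 mm. The wrist camera is an equidistant fisheye: a pixel r from the principal point sees the ray r / f radians off the axis. A picture is of the moment at which its call begins: read the wrist's pose just before it. camera_info takes no time and is no camera call; for the wrist camera it gives the pose at the moment of the call.
- robot.close_job(): hands the job in; it is judged then, once.
The state is a dict: "time_s": time; "joint_positions": joint angles; "joint_velocities": joint speeds; "joint_efforts": joint torques, N m; "ee_pos": TCP position; "tcp_rot": TCP orientation; "force": force on the tool from outside, world axes, zero at the start; "ft_torque": the same for the moment, N m; "grip_width": finger opening in m; "finger_force": force on a finger pad.
Only numpy, scipy, OpenCV 4.12 (cv2) and the standard library are available. Lean on these libraries where they do the work, as an engineer would, in place of code of your own. Each camera call takes 0.05 s, during which the arm holds its last target. There are 200 camera calls.

## Task

Finish packing the carrier of calibration standards in rising order: set the green-capped standard (three dots) down fully home in pocket three, let it go, then do the same with the blue-capped one (four dots) in pocket four; lower them in, do not drop them. Then take the carrier by its handle, lift it straight up, level and with all four standards aboard, and finish holding it by the handle, still and level, about 10 cm above the bench, ready for a colleague to take. Leave the two standards already packed in their pockets and do not disturb the other loose things on the bench.

Things in the scene. Friction and masses are not known exactly. Their poses are not given: they have to be found in the camera images.
- carrier: loose grey block, 130 (x) x 240 (y) x 32 mm high, 0.42 kg with its U-handle, 0.76 kg full; four round pockets in its top, 34 mm wide, 2 mm chamfer, 24 mm deep (flat floor 8 mm above the underside), marked beside each, near the ends, by a bar in its standard's colour and 1 to 4 white dots. Origin: centre of the underside; z up; at zero yaw its axes are the world's
- handle: the carrier's black grip bar, fixed to it: 90 mm long along the carrier's x, 18 mm wide along its y, 22 mm high, flat-sided, between two upright aluminium posts (8 x 18 mm, at x = +-52 mm). Origin: centre of the bar, 150 mm above the carrier's underside, over its centre; axes as the carrier's. Grip it from above, fingers closing along y
- pocket1 (a point): centre of the floor of pocket 1 (orange bar, one dot), at carrier x = -32, y = +80 mm, z = 8 mm; the orange standard already stands in it
- pocket2 (a point): centre of the floor of pocket 2 (yellow bar, two dots), at carrier x = +32, y = +80 mm, z = 8 mm; the yellow standard already stands in it
- pocket3 (a point): centre of the floor of pocket 3 (green bar, three dots), at carrier x = -32, y = -80 mm, z = 8 mm; empty at the start
- pocket4 (a point): centre of the floor of pocket 4 (blue bar, four dots), at carrier x = +32, y = -80 mm, z = 8 mm; empty at the start
- s1: sealed steel can, 30 mm diameter, 75 mm tall with its cap, about 85 g, standing upright; orange cap and band, one dot; already packed in pocket 1. Origin: centre of its underside
- s2: sealed steel can, 30 mm diameter, 75 mm tall with its cap, about 85 g, standing upright; yellow cap and band, two dots; already packed in pocket 2. Origin: centre of its underside
- s3: sealed steel can, 30 mm diameter, 75 mm tall with its cap, about 85 g, standing upright; green cap and band, three dots; on the bench. Origin: centre of its underside, z along the can
- s4: sealed steel can, 30 mm diameter, 75 mm tall with its cap, about 85 g, standing upright; blue cap and band, four dots; on the bench. Origin: centre of its underside, z along the can
- spare: sealed steel can, 30 mm diameter, 75 mm tall with its cap, about 85 g, standing upright; white cap and band, no dots: a spare, which stays on the bench. Origin: centre of its underside
- multimeter: loose yellow hand multimeter lying on its back, 175 x 86 x 45 mm. Origin: centre of its underside
- scissors: loose scissors with orange handles, 170 mm long, 9 mm thick, blades towards its x. Origin: on the underside, near the pivot
- tape: loose cream roll of tape lying flat, 104 mm outside diameter, 24 mm high. Origin: centre of its underside
- inductor: loose small black box with three binding posts on top, 85 x 75 x 69 mm. Origin: centre of its underside
- reel: loose solder reel standing on end, 56 mm diameter, 42 mm high. Origin: centre of its underside
Mind the look-alikes: they are no part of the job. Of the things that look like the tape, take the one that is farthest from the robot's base at the start. Leave any yellow look-alike of the reel alone.

How it is judged:
On the way, in this order (a step that is already met when the one before it is completed fails the run):
1. the green standard is home in pocket 3 of the carrier on the bench, and let go (distance between s3 and pocket3 below 0.006 m and angle between the z axis of s3 and the z axis of carrier, either way round below 0.08 rad and contact force between the fingers and s3 below 0.2 N and height (world z) of carrier below 0.01 m), for 0.2 s.
2. then the blue standard is home in pocket 4, and let go (distance between s3 and pocket3 below 0.006 m and angle between the z axis of each of s3, s4 and the z axis of carrier, either way round below 0.08 rad and distance between s4 and pocket4 below 0.006 m and contact force between the fingers and s4 below 0.2 N and height (world z) of carrier below 0.01 m), for 0.2 s.
3. then the carrier is lifted by its handle with all four standards aboard (distance between s1 and pocket1 below 0.006 m and angle between the z axis of each of s1, s2, s3, s4 and the z axis of carrier, either way round below 0.08 rad and distance between s2 and pocket2 below 0.006 m and distance between s3 and pocket3 below 0.006 m and distance between s4 and pocket4 below 0.006 m and contact force between the fingers and handle above 3 N and height (world z) of carrier above 0.03 m), for 0.2 s.
At the end, for the whole second after the job is handed in: carrier held still by its handle (under 20 mm/s, 0.1 rad/s), underside 65 to 140 mm above the bench, level within 0.07 rad, touching no other loose thing; each of the four standards home in its own pocket (within 6 mm of the pocket floor centre, parallel within 0.08 rad) (distance between s1 and pocket1 below 0.006 m and angle between the z axis of each of s1, s2, s3, s4 and the z axis of carrier, either way round below 0.08 rad and distance between s2 and pocket2 below 0.006 m and distance between s3 and pocket3 below 0.006 m and distance between s4 and pocket4 below 0.006 m and contact force between the fingers and handle above 3 N and height (world z) of carrier between 0.065 and 0.14 m and angle between carrier's own z axis and vertical below 0.07 rad and linear speed of carrier below 0.02 m/s and angular speed of carrier below 0.1 rad/s and contact force between carrier and spare below 0.3 N and contact force between carrier and multimeter below 0.3 N and contact force between carrier and scissors below 0.3 N and contact force between carrier and tape below 0.3 N and contact force between carrier and inductor below 0.3 N and contact force between carrier and reel below 0.3 N); the arm keeps its last pose, push and grip.
It fails at once if the carrier is tipped by more than 0.26 rad (15 degrees) (angle between carrier's own z axis and vertical above 0.26 rad).
It fails at once if a packed standard (orange, yellow) comes out of its pocket (20 mm) (distance between s1 and pocket1 above 0.02 m or distance between s2 and pocket2 above 0.02 m).
It fails at once if the green or blue standard is dropped (faster than 0.6 m/s and not in the fingers) ((linear speed of s3 above 0.6 m/s and contact force between the fingers and s3 below 0.1 N and height (world z) of carrier below 0.02 m) or (linear speed of s4 above 0.6 m/s and contact force between the fingers and s4 below 0.1 N and height (world z) of carrier below 0.02 m)).
It fails at once if a bystander is moved by more than 30 mm (distance of any of spare, multimeter, scissors, tape, inductor, reel from where it was at the start of the episode above 0.03 m).
It also fails if it takes over 61 s, if anything falls off the work surface, if the arm or the gripper's body presses on something with over 40 N, if the wrist force passes 120 N, or if a joint passes its speed limit or range.

## Working session

There is one attempt and no reset: what is moved stays moved. The work goes in short steps, Python scripts to look and compute and a shell command to move; the robot and the scene stay as the last step left them, time stands still between calls to the robot, and variables do not carry over. Pictures are saved under pics/ and viewed, at most 11 in all, crops included, and the job is handed in when it is done.

```bash
mkdir -p pics; python3 - <<'E'
from plant import robot
import cv2
for n in ("scene","side"):
    cv2.imwrite(f"pics/{n}0.png",robot.grab_frame(n))
    c=robot.camera_info(n);print(n,c["camera_matrix"],-c["R"].T@c["t"])
o=robot.get_obs();print(o["ee_pos"],o["tcp_rot"],o["time_s"],o["grip_width"])
E
```

```text
scene [[608.48955569   0.         332.25249965]
 [  0.         608.48955569 243.48289823]
 [  0.           0.           1.        ]] [1.31177957 0.31472725 1.11806249]
side [[587.20695137   0.         327.47028468]
 [  0.         587.20695137 237.88676756]
 [  0.           0.           1.        ]] [-0.14947098  0.86558761  0.76655346]
[ 0.21576364 -0.53250307  0.25248602] [-3.08211867e+00 -6.00435346e-01 -4.50502449e-05] 0.1 0.08553604624824637
```

View pics/scene0.png

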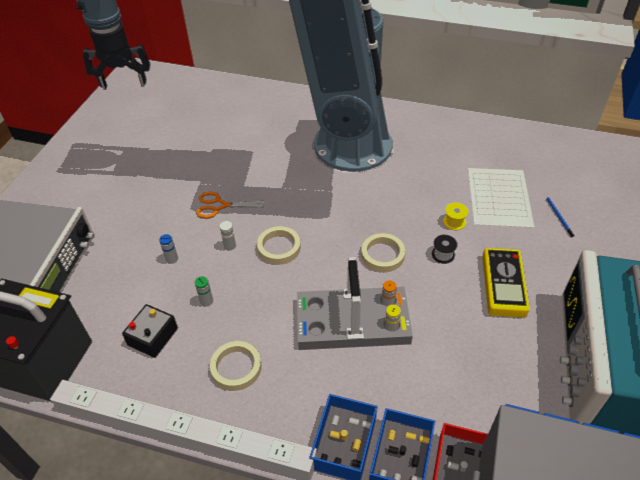

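View pics/side0.png

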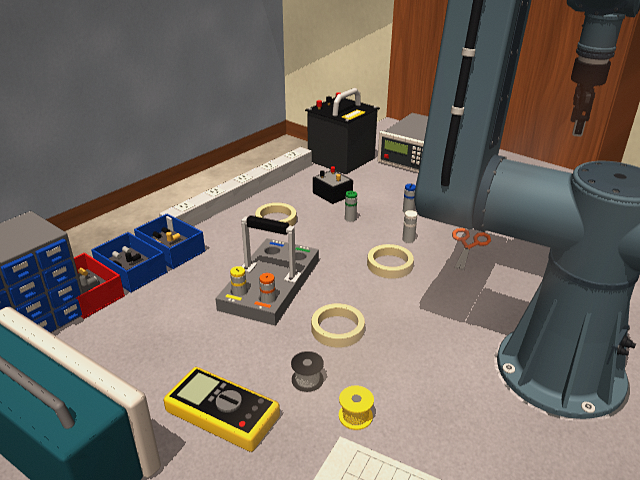

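The scene picture shows the carrier at about (352,318), green can at (204,291), blue can at (168,248) and the white spare at (227,236). There are three tape rolls at (278,245), (383,252) and (235,365), and none of them has to be touched. Next I'll enlarge both views to read pixel positions.

```bash
python3 - <<'E'
import cv2
a=cv2.imread("pics/scene0.png")[215:365,150:420]
cv2.imwrite("pics/sc.png",cv2.resize(a,None,fx=2.96,fy=2.96,interpolation=cv2.INTER_CUBIC))
a=cv2.imread("pics/side0.png")[170:325,210:425]
cv2.imwrite("pics/si.png",cv2.resize(a,None,fx=3.7,fy=3.7,interpolation=cv2.INTER_CUBIC))
E
```

```text
(no output)
```

View pics/sc.png

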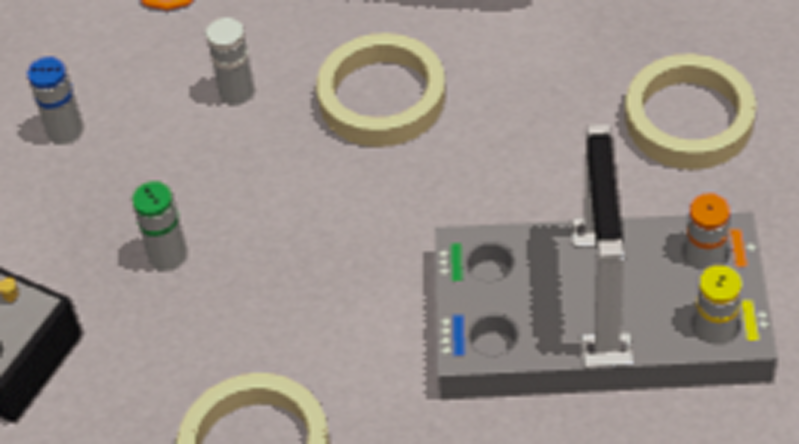

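View pics/si.png

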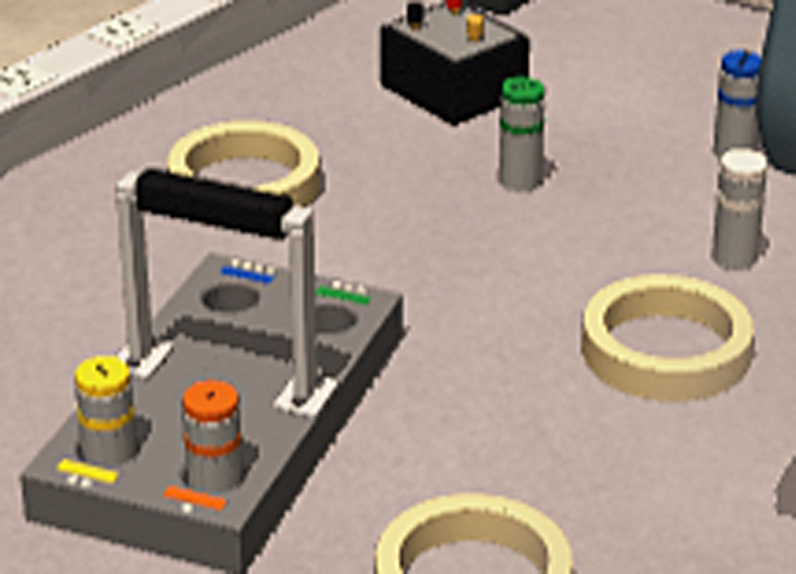

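Both crops agree: green cap (three dots) at crop pixel (153,197) in the scene view, blue cap (four dots) at (47,72), white spare at (226,32). Pocket 3's rim is at (490,262) and pocket 4's at (493,335), beside their green and blue bars. Next I fit the poses to these points.

```bash
cat > h.py <<'E'
from plant import robot
import numpy as np, cv2
from scipy.optimize import least_squares
from scipy.spatial.transform import Rotation as Ro
def proj(n,X):
    c=robot.camera_info(n); p=np.asarray(X)@c["R"].T+c["t"]; p=p@c["camera_matrix"].T
    return p[...,:2]/p[...,2:]
def tool(tgt,yaw_closing=None):
    "print tool-frame shift (units .5 m) from the present pose to world tgt"
    o=robot.get_obs(); R=Ro.from_rotvec(o["tcp_rot"]).as_matrix()
    print("shift",np.round(R.T@(np.array(tgt)-o["ee_pos"])/.5,4),"tool y world",np.round(R[:,1],4))
E
python3 - <<'E'
from h import *
S=lambda u,v:(np.array([u,v])+.5)/2.96-.5+[150,215]
D=lambda u,v:(np.array([u,v])+.5)/3.7-.5+[210,170]
for n,s,d in (("s3",(153,197),(523,91)),("s4",(47,72),(741,64)),("spare",(226,32),(743,162))):
    f=lambda q:np.r_[proj("scene",[*q,.075])-S(*s),proj("side",[*q,.075])-D(*d)]
    r=least_squares(f,[.6,-.2]);print(n,r.x.round(4),r.fun.round(1))
P=[("scene",S(490,262),(-.032,-.08,.032)),("scene",S(493,335),(.032,-.08,.032)),("scene",S(710,210),(-.032,.08,.083)),("scene",S(720,284),(.032,.08,.083)),
("scene",S(437,227),(-.065,-.12,.032)),("scene",S(753,214),(-.065,.12,.032)),("scene",S(774,361),(.065,.12,.032)),("scene",S(438,375),(.065,-.12,.032)),
("side",D(211,400),(-.032,.08,.083)),("side",D(103,376),(.032,.08,.083)),("side",D(231,298),(.032,-.08,.032)),("side",D(403,295),(-.065,-.12,.032)),("side",D(241,527),(-.065,.12,.032)),("side",D(25,476),(.065,.12,.032))]
def W(q,p):
    c,s=np.cos(q[2]),np.sin(q[2]);return np.array([q[0]+c*p[0]-s*p[1],q[1]+s*p[0]+c*p[1],p[2]])
f=lambda q:np.concatenate([proj(n,W(q,p))-m for n,m,p in P])
r=least_squares(f,[.75,.1,0],loss="soft_l1",x_scale=.1);print(r.x.round(4));print(f(r.x).reshape(-1,2).round(1).tolist())
for k in [(-.032,-.08,.008),(.032,-.08,.008),(0,0,.15)]:print(W(r.x,k).round(4))
for n,u in (("tapeA",(278,245)),("tapeB",(383,252)),("tapeC",(235,365)),("ind",(148,318)),("reel",(445,240))):
    print(n,least_squares(lambda q:proj("scene",[*q,.024 if 't' in n else .05])-u,[.6,0]).x.round(3))
E
```

```text
s3 [ 0.6136 -0.1824] [ 0.2 -1.1 -0.8 -1.4]
s4 [ 0.522  -0.3114] [ 0.3 -1.1 -0.7 -1.4]
spare [ 0.4461 -0.1936] [ 0.1 -1.1 -0.7 -0.6]
[0.5793 0.1472 0.3314]
[[-0.2, -1.2], [-0.0, -1.3], [-0.2, -1.6], [0.1, -1.9], [-0.9, -0.6], [-0.1, -1.8], [1.2, -1.9], [-0.0, -0.4], [-0.8, -1.7], [-0.9, -2.0], [-1.0, -1.1], [-0.9, -0.9], [-1.0, 0.3], [-2.1, -0.8]]
[0.575  0.0611 0.008 ]
[0.6355 0.0819 0.008 ]
[0.5793 0.1472 0.15  ]
tapeA [ 0.434 -0.073]
tapeB [0.389 0.172]
tapeC [ 0.763 -0.053]
ind [ 0.72  -0.263]
reel [0.337 0.308]
```

```bash
python3 - <<'E'
from h import *
tool([.6136,-.1824,.20]); c=robot.camera_info("wrist");print(c["camera_matrix"],c["R"],-c["R"].T@c["t"])
E
```

```text
shift [ 1.0003 -0.3502  0.1058] tool y world [ 0.3754 -0.9269 -0.0015]
[[371.64829954   0.         316.30922175]
 [  0.         371.64829954 242.0479111 ]
 [  0.           0.           1.        ]] [[ 0.37526728 -0.92691437 -0.00205613]
 [-0.88263505 -0.35801619  0.30459772]
 [-0.28307213 -0.11249074 -0.95247887]] [ 0.28934889 -0.50298084  0.37426007]
```

```bash
python3 -m inch '[[1,1,-0.35,0.106,0.034],[1,1,-0.35,0.106,0.034],[1,1,-0.35,0.106,0.034],[1,1,-0.35,0.106,0.034],[1,1,-0.35,0.106,0.034],[1,1,-0.35,0.106,0.034],[1,1,-0.35,0.106,0.034],[1,1,-0.35,0.106,0.034],[1,1,-0.35,0.106,0.034],[1,1,-0.35,0.106,0.034],[1,1,-0.35,0.106,0.034],[1,1,-0.35,0.106,0.034]]' 40; python3 - <<'E'
from h import *
tool([.6136,-.1824,.20])
E
```

```text
time_s: 1.1
ee_pos: [0.5905, -0.2025, 0.2029]
tcp_rot: [-3.098, -0.518, 0.001]
force: [-0.3, -0.9, -0.7]
grip_width: 0.0853
finger_force: 0.0
shift [ 0.0568 -0.0229  0.0057] tool y world [ 3.255e-01 -9.456e-01 -5.000e-04]
```

```bash
python3 -m inch '[[1,0.02,-0.01,0,0],[1,0.02,-0.01,0,0],[1,0.02,-0.01,0,0],[1,0.02,-0.01,0,0]]'; python3 - <<'E'
from h import *
tool([.6136,-.1824,.20])
c=robot.camera_info("wrist");f=robot.grab_frame("wrist");cv2.imwrite("pics/w1.png",f)
import pickle;pickle.dump(c,open("w1.pkl","wb"))
for z in(0,.075):
    p=c["R"]@[.6136,-.1824,z]+c["t"];K=c["camera_matrix"];th=np.arctan2(np.hypot(*p[:2]),p[2]);print(K[:2,2]+K[0,0]*th*p[:2]/np.hypot(*p[:2]))
E
```

```text
time_s: 1.43
ee_pos: [0.5964, -0.1972, 0.2033]
tcp_rot: [-3.099, -0.517, 0.001]
force: [-1.7, 0.7, -0.3]
grip_width: 0.0855
finger_force: 0.0
shift [ 0.0422 -0.0169  0.0065] tool y world [ 3.247e-01 -9.458e-01 -2.000e-04]
[307.03515808 192.54333079]
[304.32061802 211.73705345]
```

View pics/w1.png

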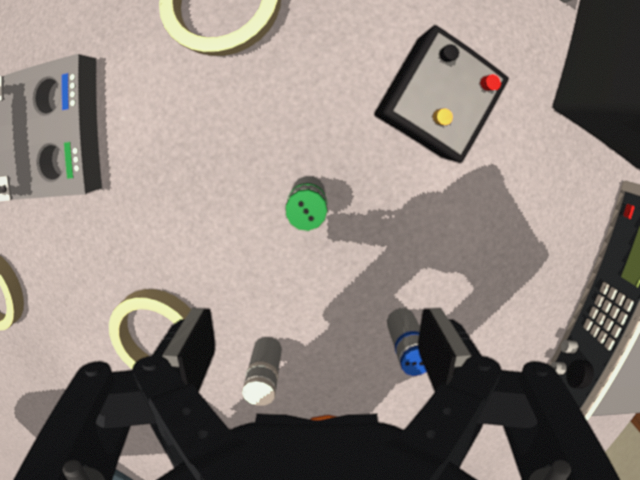

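Wrist view: the green cap with three dots is at (306,210), within 2 px of where my estimate puts it. The blue cap with four dots is at (414,360) and the white spare at (260,390). Now I'll descend on green.

```bash
python3 -m inch '[[1,0.042,-0.015,0,0],[1,0.042,-0.015,0,0],[1,0.042,-0.015,0.07,0],[1,0.042,-0.015,0.14,0],[1,0.042,-0.015,0.2,0],[1,0.042,-0.015,0.25,0],[1,0.042,-0.015,0.285,0],[1,0.042,-0.015,0.285,0],[1,0.042,-0.015,0.285,0],[1,0.042,-0.015,0.285,0]]'; python3 - <<'E'
from h import *
tool([.6136,-.1824,.06])
E
```

```text
time_s: 2.32
ee_pos: [0.6152, -0.1838, 0.0627]
tcp_rot: [3.097, 0.516, 0.003]
force: [0.4, -0.5, 0.6]
grip_width: 0.0854
finger_force: 0.0
shift [-0.0021 -0.0036  0.0054] tool y world [ 0.3243 -0.946   0.0017]
```

```bash
python3 -m inch '[[-1,-0.002,0,0.002,0],[-1,-0.002,0,0.002,0],[-1,-0.002,0,0.002,0],[-1,-0.002,0,0.002,0],[-1,-0.002,0,0.002,0],[-1,-0.002,0,0.002,0],[-1,-0.002,0,0.002,0],[-1,-0.002,0,0.002,0],[-1,-0.002,0,0.002,0],[-1,-0.002,0,0.002,0]]' 40
```

```text
time_s: 3.15
ee_pos: [0.6141, -0.1829, 0.0607]
tcp_rot: [3.098, 0.518, 0.001]
force: [0.1, -0.2, 5.4]
grip_width: 0.0285
finger_force: 39.3
```

```bash
python3 -m inch '[[-1,0,0,-0.05,0],[-1,0,0,-0.12,0],[-1,0,0,-0.2,0],[-1,0.02,-0.08,-0.2,0],[-1,0.04,-0.16,-0.2,0],[-1,0.05,-0.24,-0.2,0],[-1,0.06,-0.32,-0.2,0],[-1,0.07,-0.4,-0.2,0],[-1,0.085,-0.47,-0.2,0],[-1,0.085,-0.487,-0.2,0],[-1,0.085,-0.487,-0.2,0],[-1,0.085,-0.487,-0.2,0]]'; python3 -m inch '[[-1,0,0,0,0],[-1,0,0,0,0],[-1,0,0,0,0]]'; python3 - <<'E'
from h import *
tool([.575,.0611,.16])
c=robot.camera_info("wrist");f=robot.grab_frame("wrist");cv2.imwrite("pics/w2.png",f)
for n,X in dict(p3=(.575,.0611,.032),p4=(.6355,.0819,.032),ref=(.575,.0611,.175)).items():
    p=c["R"]@X+c["t"];K=c["camera_matrix"];th=np.arctan2(np.hypot(*p[:2]),p[2]);print(n,K[:2,2]+K[0,0]*th*p[:2]/np.hypot(*p[:2]))
E
```

```text
time_s: 4.15
ee_pos: [0.5746, 0.0613, 0.1597]
tcp_rot: [3.098, 0.52, -0.001]
force: [0.8, -0.2, -0.9]
grip_width: 0.0286
finger_force: 40.0
time_s: 4.4
ee_pos: [0.575, 0.0597, 0.1599]
tcp_rot: [3.099, 0.515, -0.0]
force: [-0.3, -0.6, -1.2]
grip_width: 0.0289
finger_force: 40.0
shift [ 0.0008 -0.0026 -0.0002] tool y world [ 3.233e-01 -9.463e-01  2.000e-04]
p3 [314.62157652 240.63986312]
p4 [314.33156772 149.07361682]
ref [312.74518874 363.59724156]
```

View pics/w2.png

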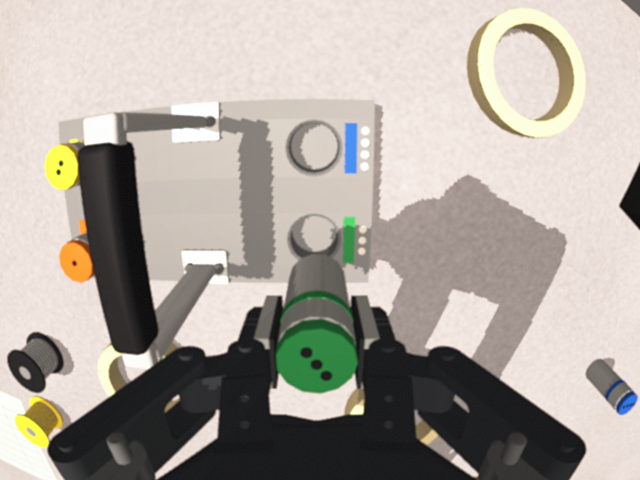

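Holding green; pocket 4's rim is at about (314,147) and pocket 3's at (315,237), with the green cap at (317,355). I'll enlarge to measure the offset.

```bash
python3 - <<'E'
from h import *
f=cv2.imread("pics/w2.png")
g=lambda a:cv2.resize(a,(400,600),interpolation=cv2.INTER_CUBIC)
cv2.imwrite("pics/w2c.png",np.hstack([g(f[115:265,265:365]),g(f[255:405,265:365])]))
m=cv2.inRange(cv2.cvtColor(f,cv2.COLOR_BGR2HSV),(45,80,60),(85,255,255))
m[:318]=0
c=max(cv2.findContours(m,0,2)[0],key=cv2.contourArea);print(cv2.fitEllipse(cv2.convexHull(c)))
E
```

```text
((316.00006103515625, 355.99200439453125), (72.29689025878906, 82.93179321289062), 91.29546356201172)
```

View pics/w2c.png

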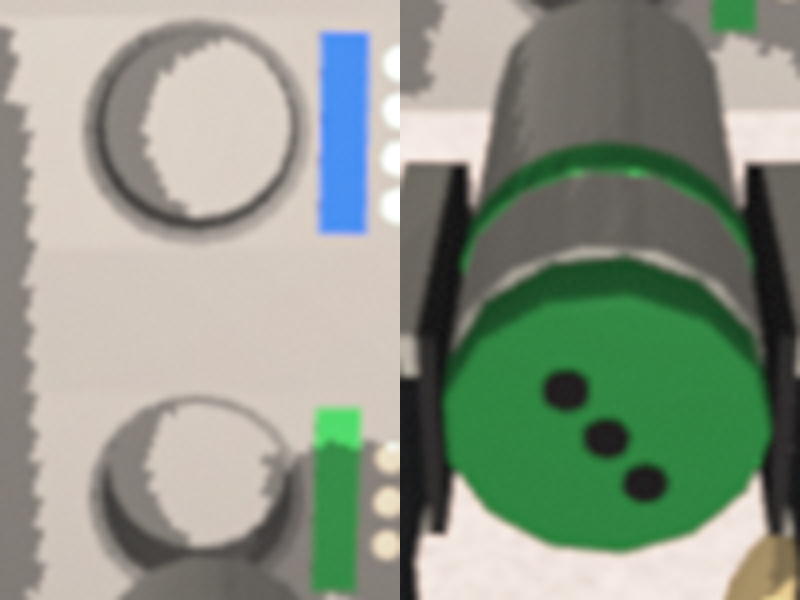

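```bash
cat >> h.py <<'E'
def wback(uv,z,c=None):
    c=c or robot.camera_info("wrist");K=c["camera_matrix"];d=np.array(uv)-K[:2,2];r=np.hypot(*d);th=r/K[0,0]
    ray=c["R"].T@np.r_[np.sin(th)*d/r,np.cos(th)];o=-c["R"].T@c["t"];return o+ray*(z-o[2])/ray[2]
E
python3 - <<'E'
from h import *
o=robot.get_obs();R=Ro.from_rotvec(o["tcp_rot"]).as_matrix();print(o["ee_pos"])
for n,u,z in (("cap",(316.5,364.5),.1745),("cap2",(316,361),.1745),("p3",(314.1,239.4),.032),("p4",(314.2,147.6),.032)):
    X=wback(u,z);print(n,X.round(4),"in tool mm",(R.T@(X-o["ee_pos"])*1e3).round(1))
E
```

```text
[0.57496677 0.05991122 0.15991021]
cap [0.5746 0.0598 0.1745] in tool mm [ -0.4   0.  -14.6]
cap2 [0.576  0.0604 0.1745] in tool mm [  1.2  -0.2 -14.6]
p3 [0.5757 0.0619 0.032 ] in tool mm [  1.3  -1.7 127.9]
p4 [0.6363 0.0825 0.032 ] in tool mm [ 65.4  -1.5 127.9]
```

```bash
python3 -m inch '[[-1,0.002,-0.003,0.03,0],[-1,0.002,-0.003,0.07,0],[-1,0.002,-0.003,0.1,0],[-1,0.002,-0.003,0.116,0],[-1,0.002,-0.003,0.116,0],[-1,0.002,-0.003,0.116,0]]'; python3 - <<'E'
from h import *
tool([.5754,.0615,.0687])
E
```

```text
time_s: 4.95
ee_pos: [0.5752, 0.0626, 0.102]
tcp_rot: [-3.099, -0.517, 0.001]
force: [0.2, -0.5, -1.1]
grip_width: 0.0292
finger_force: 39.9
shift [-0.0003  0.0023  0.0666] tool y world [ 3.248e-01 -9.458e-01 -2.000e-04]
```

```bash
python3 -m inch '[[-1,0,0.001,0.01,0],[-1,0,0.001,0.02,0],[-1,0,0.001,0.03,0],[-1,0,0.001,0.04,0],[-1,0,0.001,0.048,0],[-1,0,0.001,0.056,0],[-1,0,0.001,0.062,0],[-1,0,0.001,0.062,0],[-1,0,0.001,0.062,0]]'; python3 - <<'E'
from h import *
tool([.5754,.0615,.0687])
E
```

```text
time_s: 5.7
ee_pos: [0.5751, 0.0626, 0.0708]
tcp_rot: [-3.098, -0.518, 0.001]
force: [0.2, 0.0, -0.2]
grip_width: 0.0287
finger_force: 39.9
shift [-0.0003  0.0023  0.0041] tool y world [ 3.254e-01 -9.456e-01 -2.000e-04]
```

```bash
python3 -m inch '[[-1,0,0.001,0.002,0],[-1,0,0.001,0.004,0],[-1,0,0.001,0.005,0],[-1,0,0.001,0.005,0]]' 20;  python3 -m inch '[[0.2,0,0,0,0],[0.2,0,0,0,0],[0.2,0,0,0,0],[0.2,0,0,0,0],[0.2,0,0,0,0],[0.2,0,0,0,0],[0.2,0,0,0,0]]'
```

```text
time_s: 6.03
ee_pos: [0.5757, 0.062, 0.0688]
tcp_rot: [3.098, 0.518, 0.001]
force: [0.2, -1.0, -0.2]
grip_width: 0.029
finger_force: 40.1
time_s: 6.62
ee_pos: [0.5754, 0.0621, 0.0685]
tcp_rot: [-3.099, -0.518, 0.0]
force: [-0.2, 0.1, -0.6]
grip_width: 0.0512
finger_force: 0.0
```

```bash
python3 -m inch '[[0.2,0,0,-0.05,0],[0.2,0,0,-0.12,0],[0.2,0,0,-0.19,0],[0.2,0,0,-0.25,0],[0.4,-0.04,0.07,-0.25,0],[1,-0.08,0.15,-0.25,0],[1,-0.12,0.23,-0.25,0],[1,-0.16,0.31,-0.25,0],[1,-0.2,0.39,-0.25,0],[1,-0.24,0.46,-0.25,0],[1,-0.28,0.53,-0.25,0],[1,-0.32,0.6,-0.25,0]]';python3 -m inch '[[1,-0.024,0.07,0,0],[1,-0.024,0.07,0,0],[1,-0.024,0.07,0,0],[1,-0.024,0.07,0,0]]'; python3 - <<'E'
from h import *
tool([.522,-.3114,.0605])
f=robot.grab_frame("wrist");cv2.imwrite("pics/w3.png",f)
m=cv2.inRange(cv2.cvtColor(f,cv2.COLOR_BGR2HSV),(100,120,60),(130,255,255))
for c in cv2.findContours(m,0,2)[0]:
    if cv2.contourArea(c)>150:
        e=cv2.fitEllipse(cv2.convexHull(c));print(e[0],e[1],wback(e[0],.075).round(4))
E
```

```text
time_s: 7.62
ee_pos: [0.5226, -0.2675, 0.1937]
tcp_rot: [3.098, 0.518, 0.0]
force: [1.1, 0.9, -0.1]
grip_width: 0.0854
finger_force: 0.0
time_s: 7.95
ee_pos: [0.5231, -0.3022, 0.1931]
tcp_rot: [-3.098, -0.517, 0.001]
force: [-0.1, 0.2, 0.2]
grip_width: 0.0855
finger_force: 0.0
shift [-0.008   0.0171  0.2652] tool y world [ 0.3248 -0.9458 -0.0012]
(330.7546691894531, 249.89376831054688) (40.30926513671875, 40.700984954833984) [ 0.5234 -0.3116  0.075 ]
```

View pics/w3.png

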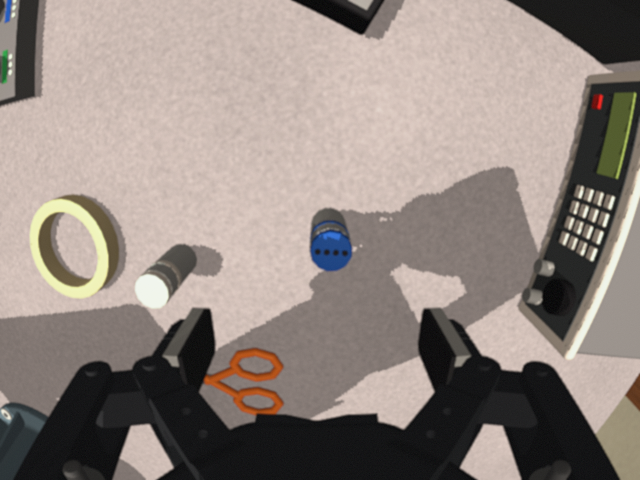

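Blue cap with four dots confirmed at (331,250), between the spare and the instrument. Now I'll descend.

```bash
python3 -m inch '[[1,0,0.004,0,0],[1,0,0.004,0.03,0],[1,0,0.004,0.07,0],[1,0,0.004,0.1,0],[1,0,0.004,0.12,0]]'; python3 - <<'E'
from h import *
tool([.5226,-.3115,.0605])
E
```

```text
time_s: 8.42
ee_pos: [0.5238, -0.3025, 0.1319]
tcp_rot: [-3.096, -0.521, 0.002]
force: [0.2, 0.6, 0.2]
grip_width: 0.0854
finger_force: 0.0
shift [-0.008   0.0165  0.1427] tool y world [ 0.3273 -0.9449 -0.0019]
```

```bash
python3 -m inch '[[1,-0.008,0.0165,0.02,0],[1,-0.008,0.0165,0.06,0],[1,-0.008,0.0165,0.09,0],[1,-0.008,0.0165,0.12,0],[1,-0.008,0.0165,0.133,0],[1,-0.008,0.0165,0.133,0],[1,-0.008,0.0165,0.133,0]]'; python3 - <<'E'
from h import *
tool([.5226,-.3115,.0605])
E
```

```text
time_s: 9.0
ee_pos: [0.5231, -0.3139, 0.0673]
tcp_rot: [3.098, 0.519, 0.0]
force: [0.3, -0.3, 0.6]
grip_width: 0.0851
finger_force: 0.0
shift [ 0.0006 -0.0048  0.0136] tool y world [ 3.256e-01 -9.455e-01  2.000e-04]
```

```bash
python3 -m inch '[[1,0,-0.003,0.008,0],[1,0,-0.003,0.012,0],[1,0,-0.003,0.012,0],[-1,0,-0.003,0.012,0],[-1,0,-0.003,0.012,0],[-1,0,-0.003,0.012,0],[-1,0,-0.003,0.012,0],[-1,0,-0.003,0.012,0],[-1,0,-0.003,0.012,0],[-1,0,-0.003,0.012,0],[-1,0,-0.003,0.012,0],[-1,0,-0.003,0.012,0]]' 40;  python3 - <<'E'
from h import *
tool([.5226,-.3115,.0605]); tool([.636,.0823,.16])
E
```

```text
time_s: 10.0
ee_pos: [0.5226, -0.3124, 0.0613]
tcp_rot: [3.098, 0.518, 0.001]
force: [-0.2, -0.4, 2.4]
grip_width: 0.029
finger_force: 39.6
shift [ 0.0007 -0.0017  0.0015] tool y world [ 3.253e-01 -9.456e-01  5.000e-04]
shift [ 0.4714 -0.6725 -0.1976] tool y world [ 3.253e-01 -9.456e-01  5.000e-04]
```

```bash
python3 -m inch '[[-1,0,0,-0.05,0],[-1,0,0,-0.12,0],[-1,0,0,-0.2,0],[-1,0.05,-0.06,-0.235,0],[-1,0.1,-0.13,-0.235,0],[-1,0.15,-0.19,-0.235,0],[-1,0.2,-0.25,-0.235,0],[-1,0.25,-0.31,-0.235,0],[-1,0.3,-0.38,-0.235,0],[-1,0.35,-0.44,-0.235,0],[-1,0.4,-0.5,-0.235,0],[-1,0.43,-0.55,-0.235,0]]';  python3 - <<'E'
from h import *
tool([.636,.0823,.16])
E
```

```text
time_s: 11.0
ee_pos: [0.6368, 0.021, 0.1781]
tcp_rot: [-3.098, -0.52, -0.0]
force: [-0.2, 0.9, -0.4]
grip_width: 0.0287
finger_force: 39.8
shift [ 0.0385 -0.1165  0.0364] tool y world [ 3.267e-01 -9.451e-01 -7.000e-04]
```

```bash
python3 -m inch '[[-1,0.02,-0.06,0,0],[-1,0.0385,-0.11,0.01,0],[-1,0.0385,-0.1165,0.036,0],[-1,0.0385,-0.1165,0.036,0],[-1,0.0385,-0.1165,0.036,0],[-1,0.0385,-0.1165,0.036,0]]';  python3 - <<'E'
from h import *
c=robot.camera_info("wrist");f=robot.grab_frame("wrist");cv2.imwrite("pics/w4.png",f)
tool([.636,.0823,.16])
g=cv2.resize(f[150:430,80:450],None,fx=2.1,fy=2.1,interpolation=cv2.INTER_CUBIC);cv2.imwrite("pics/w4c.png",g)
for n,X in dict(p3cap=(.5757,.0619,.083),p4=(.636,.0823,.032)).items():
    p=c["R"]@X+c["t"];K=c["camera_matrix"];th=np.arctan2(np.hypot(*p[:2]),p[2]);u=K[:2,2]+K[0,0]*th*p[:2]/np.hypot(*p[:2]);print(n,u,(u-[80,150])*2.1)
E
```

```text
time_s: 11.5
ee_pos: [0.6354, 0.078, 0.1603]
tcp_rot: [3.099, 0.517, -0.001]
force: [0.1, 0.8, -0.8]
grip_width: 0.0288
finger_force: 39.8
shift [ 0.0035 -0.0085  0.0016] tool y world [ 3.239e-01 -9.461e-01  4.000e-04]
p3cap [310.0034885 355.7670288] [483.00732584 432.11076048]
p4 [310.92300301 238.21660612] [484.93830632 185.25487285]
```

View pics/w4c.png

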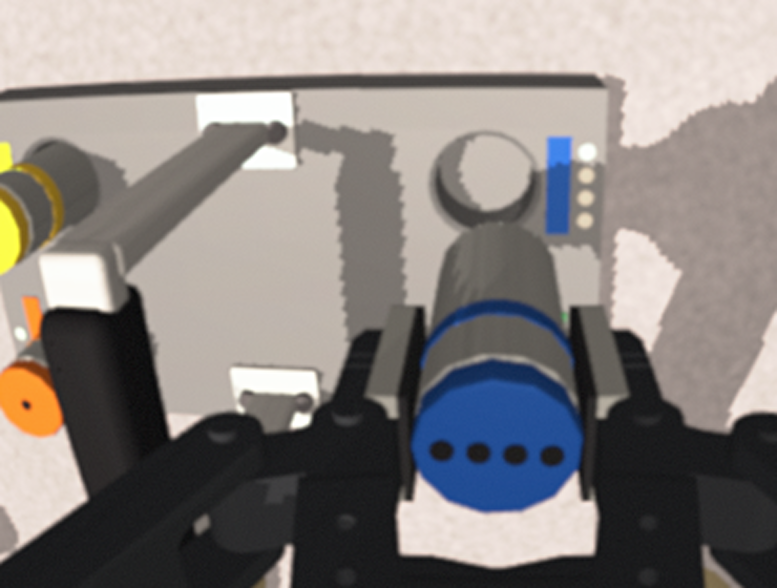

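Pocket 4 shows at crop pixel (484,183), 2 px from the prediction of (485,185), so the carrier has not moved. Lowering now.

```bash
python3 -m inch '[[-1,0.003,-0.008,0,0],[-1,0.003,-0.008,0.03,0],[-1,0.003,-0.008,0.07,0],[-1,0.003,-0.008,0.1,0],[-1,0.003,-0.008,0.116,0],[-1,0.003,-0.008,0.116,0],[-1,0.003,-0.008,0.116,0]]'; python3 - <<'E'
from h import *
tool([.6360,.0823,.0693])
E
```

```text
time_s: 12.13
ee_pos: [0.6358, 0.083, 0.1028]
tcp_rot: [-3.099, -0.517, 0.0]
force: [0.2, 0.2, 0.0]
grip_width: 0.0288
finger_force: 39.8
shift [0.     0.0015 0.067 ] tool y world [ 3.247e-01 -9.458e-01 -1.000e-04]
```

```bash
python3 -m inch '[[-1,0,0.001,0.01,0],[-1,0,0.001,0.02,0],[-1,0,0.001,0.03,0],[-1,0,0.001,0.04,0],[-1,0,0.001,0.048,0],[-1,0,0.001,0.056,0],[-1,0,0.001,0.062,0],[-1,0,0.001,0.062,0],[-1,0,0.001,0.062,0]]'; python3 - <<'E'
from h import *
tool([.6360,.0823,.0693])
E
```

```text
time_s: 12.88
ee_pos: [0.6356, 0.0829, 0.0713]
tcp_rot: [-3.098, -0.518, 0.001]
force: [0.1, 0.1, -1.2]
grip_width: 0.0289
finger_force: 39.8
shift [0.0003 0.0014 0.0039] tool y world [ 3.254e-01 -9.456e-01 -2.000e-04]
```

```bash
python3 -m inch '[[-1,0,0.001,0.002,0],[-1,0,0.001,0.004,0],[-1,0,0.001,0.005,0],[-1,0,0.001,0.005,0]]' 20;  python3 -m inch '[[0.2,0,0,0,0],[0.2,0,0,0,0],[0.2,0,0,0,0],[0.2,0,0,0,0],[0.2,0,0,0,0],[0.2,0,0,0,0],[0.2,0,0,0,0]]'; python3 -m inch '[[0.2,0,0,-0.03,0],[0.2,0,0,-0.08,0],[0.2,0,0,-0.15,0],[0.2,0,0,-0.22,0],[0.2,0,0,-0.29,0],[1,0,0,-0.33,0],[1,0,0,-0.33,0],[1,0,0,-0.33,0]]'; python3 - <<'E'
from h import *
tool([.5797,.1476,.153])
f=robot.grab_frame("wrist");cv2.imwrite("pics/w5.png",f)
E
```

```text
time_s: 13.22
ee_pos: [0.6361, 0.0824, 0.0693]
tcp_rot: [3.098, 0.518, 0.001]
force: [-0.5, -0.3, 0.6]
grip_width: 0.0289
finger_force: 39.9
time_s: 13.8
ee_pos: [0.6359, 0.0824, 0.069]
tcp_rot: [3.099, 0.518, -0.0]
force: [0.4, 0.2, -0.3]
grip_width: 0.0512
finger_force: 0.0
time_s: 14.47
ee_pos: [0.6368, 0.0824, 0.2359]
tcp_rot: [3.098, 0.518, 0.006]
force: [-0.0, -0.2, -1.0]
grip_width: 0.0842
finger_force: 0.0
shift [-0.0661 -0.1606  0.1653] tool y world [ 0.3254 -0.9456  0.0013]
```

View pics/w5.png

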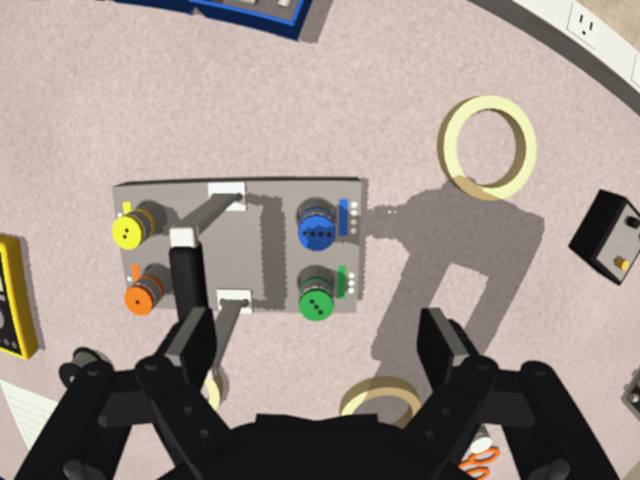

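All four are packed: blue at (318,230), green at (317,300), yellow at (130,230) and orange at (143,297). Next is the handle.

```bash
python3 -m inch '[[1,-0.03,-0.07,0,0],[1,-0.06,-0.14,0,0],[1,-0.066,-0.16,0,0],[1,-0.066,-0.16,0,0],[1,-0.066,-0.16,0,0],[1,-0.066,-0.16,0,0]]'; python3 - <<'E'
from h import *
tool([.5797,.1476,.153])
E
```

```text
time_s: 15.02
ee_pos: [0.5789, 0.1467, 0.2331]
tcp_rot: [3.098, 0.518, -0.002]
force: [0.3, -0.5, 0.2]
grip_width: 0.0855
finger_force: 0.0
shift [ 0.0022 -0.0012  0.1602] tool y world [ 3.252e-01 -9.457e-01  1.000e-04]
```

```bash
python3 -m inch '[[1,0.001,-0.001,0.03,0],[1,0.001,-0.001,0.06,0],[1,0.001,-0.001,0.09,0],[1,0.001,-0.001,0.12,0],[1,0.001,-0.001,0.145,0],[1,0.001,-0.001,0.16,0],[1,0.001,-0.001,0.16,0],[1,0.001,-0.001,0.16,0]]'; python3 -m inch '[[-1,0,0,0,0],[-1,0,0,0,0],[-1,0,0,0,0],[-1,0,0,0,0],[-1,0,0,0,0],[-1,0,0,0,0],[-1,0,0,0,0],[-1,0,0,0,0],[-1,0,0,0,0],[-1,0,0,0,0],[-1,0,0,0,0]]' 60
```

```text
time_s: 15.68
ee_pos: [0.5792, 0.1476, 0.1537]
tcp_rot: [-3.099, -0.517, 0.001]
force: [-0.5, 0.1, 0.6]
grip_width: 0.0857
finger_force: 0.0
time_s: 16.6
ee_pos: [0.5793, 0.1479, 0.1546]
tcp_rot: [3.098, 0.518, 0.001]
force: [-0.9, -2.4, 5.2]
grip_width: 0.017
finger_force: 60.3
```

Gripped with 17 mm between the pads. I'll raise the grip to 120 N against tilting, then lift slowly by 10 cm.

```bash
python3 -m inch '[[-1,0,0,0,0],[-1,0,0,0,0],[-1,0,0,0,0],[-1,0,0,-0.004,0],[-1,0,0,-0.01,0],[-1,0,0,-0.017,0],[-1,0,0,-0.025,0],[-1,0,0,-0.035,0],[-1,0,0,-0.045,0],[-1,0,0,-0.055,0],[-1,0,0,-0.065,0],[-1,0,0,-0.075,0]]' 120; python3 -m inch '[[-1,0,0,-0.01,0],[-1,0,0,-0.02,0],[-1,0,0,-0.03,0],[-1,0,0,-0.04,0],[-1,0,0,-0.05,0],[-1,0,0,-0.06,0],[-1,0,0,-0.07,0],[-1,0,0,-0.08,0],[-1,0,0,-0.09,0],[-1,0,0,-0.1,0],[-1,0,0,-0.11,0],[-1,0,0,-0.118,0]]';python3 -m inch '[[-1,0,0,0,0],[-1,0,0,0,0],[-1,0,0,0,0],[-1,0,0,0,0],[-1,0,0,0,0],[-1,0,0,0,0]]'; python3 - <<'E'
from h import *
a,b=robot.grab_frame("side"),robot.grab_frame("scene")
g=lambda a:cv2.resize(a,(400,600),interpolation=cv2.INTER_CUBIC)
cv2.imwrite("pics/end.png",np.hstack([g(a[60:360,180:380]),g(b[110:410,260:460])]))
E
```

```text
time_s: 17.6
ee_pos: [0.5791, 0.148, 0.1922]
tcp_rot: [-3.099, -0.518, -0.001]
force: [0.5, 0.5, -7.1]
grip_width: 0.016
finger_force: 117.3
time_s: 18.6
ee_pos: [0.5791, 0.148, 0.2512]
tcp_rot: [3.099, 0.518, 0.001]
force: [0.1, -0.5, -8.3]
grip_width: 0.0162
finger_force: 117.3
time_s: 19.1
ee_pos: [0.5788, 0.148, 0.2502]
tcp_rot: [-3.098, -0.518, 0.001]
force: [0.6, 0.4, -7.3]
grip_width: 0.016
finger_force: 117.3
```

View pics/end.png

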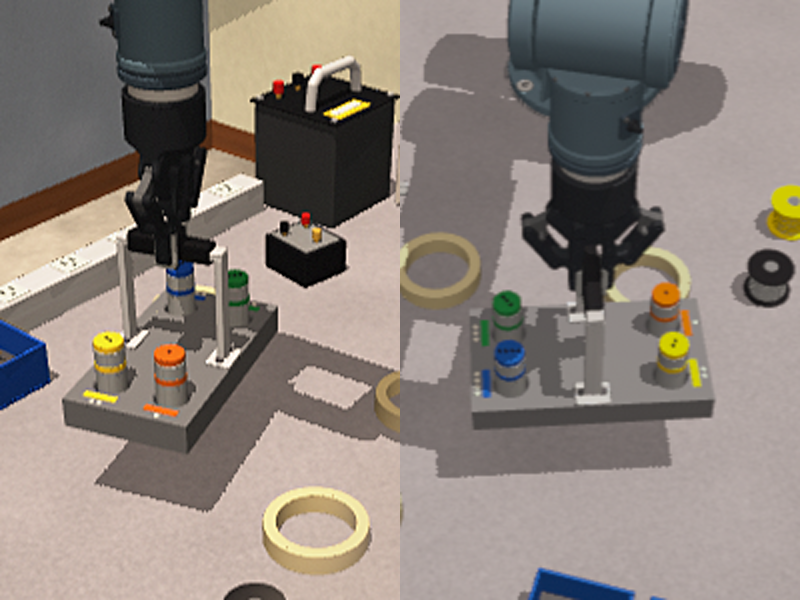

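The carrier hangs level and clear at about 96 mm, with all four standards seated. Handing in.

```bash
python3 -c "
from plant import robot
print(robot.close_job())"
```

```text
the job is handed in; nothing more can be done
None
```

The green and blue standards are home in pockets 3 and 4, and the job is handed in with the carrier held still and level by its handle about 96 mm above the bench, all four standards aboard; I got no verdict back.

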